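# Tip the yellow tally balls into the counting groove

### The job

At the sign-up table, count the yellow votes: lift the handle of the yellow tilting tray so that the three yellow balls run down along its guide rail, in single file, into the aluminium counting groove behind it. Then lower the tray back to its rest and let go of it, leaving all three balls lined up in the groove.

Things in the scene. Friction and masses are not known exactly. Their poses are not given: they have to be found in the camera images.
- yellow_grip (a point): Middle of the black handle bar (12 mm thick, 75 mm free) of the yellow hinged tray; bar 42 mm above the tray's back wall, 92 mm above table. Moves with the tray. At rest z is up, x points level to the groove, y along the bar. Hinge axis parallel to y, 171 mm along +x and 47 mm below. Lifting tilts the tray up to 0.6 rad (stop), needs 1-2 N; it drops back if let go. A like blue unit stands by.
- yellow_ball1_center (a point): Centre of a smooth yellow ball, 25 mm wide, 14 g, loose at the handle end of the yellow-walled, white-floored tray (165 x 108 mm). The tray floor leans back 0.1 rad at rest, so balls roll only when it is lifted further; 0.45 rad held for 2 s empties it. A diagonal aluminium rail leads them to a 30 mm exit at the hinge end, +y side (handle's axes).
- yellow_ball2_center (a point): Centre of a second, identical yellow ball. Beyond the exit lies the fixed aluminium V-groove, 112 mm long, 33 mm wide inside, falling gently along the handle's +x to a yellow end stop; its centre line is at y = +35 mm from the handle point. Three balls resting at the stop have centres at x = 222, 247, 272 mm, 45 mm below the handle point at rest.
- yellow_ball3_center (a point): Centre of a third, identical yellow ball. All three start side by side against the tray's back wall, under the handle bar, and roll very freely. Tray walls are 24 mm high.
Not all that is in view belongs to the job. What is shaped like the part that bears yellow_ball3_center but pink is not meant.

How it is judged:
On the way:
1. the yellow tray is being lifted by its handle (more than 0.06 rad) with the three balls still in it (angle between yellow_grip's own z axis and vertical above 0.06 rad and x of each of yellow_ball1_center, yellow_ball2_center, yellow_ball3_center in the frame of yellow_grip below 0.15 m).
At the end, for the whole second after the job is handed in: The yellow tray is back on its rest (within 0.06 rad) and all three yellow balls lie in the groove behind it: centres 200 to 290 mm along +x from the handle point, within 15 mm of the groove's centre line, and within 20 mm of 45 mm below the handle point (angle between yellow_grip's own z axis and vertical below 0.06 rad and x of yellow_ball1_center in the frame of yellow_grip between 0.2 and 0.29 m and y of yellow_ball1_center in the frame of yellow_grip between 0.02 and 0.05 m and z of yellow_ball1_center in the frame of yellow_grip between -0.065 and -0.025 m and x of yellow_ball2_center in the frame of yellow_grip between 0.2 and 0.29 m and y of yellow_ball2_center in the frame of yellow_grip between 0.02 and 0.05 m and z of yellow_ball2_center in the frame of yellow_grip between -0.065 and -0.025 m and x of yellow_ball3_center in the frame of yellow_grip between 0.2 and 0.29 m and y of yellow_ball3_center in the frame of yellow_grip between 0.02 and 0.05 m and z of yellow_ball3_center in the frame of yellow_grip between -0.065 and -0.025 m); the robot touches nothing.
It also fails if it takes over 42 s, if anything falls off the work surface, if the arm or the gripper's body presses on something with over 40 N, if the wrist force passes 120 N, or if a joint passes its speed limit or range.

### The arm

A 7-joint arm with a two-finger parallel gripper is mounted at the origin on the work surface. World frame = base frame: x ahead of the robot, y to its left, z up, the work surface at z = 0. Lengths are in m, angles in rad, forces in N, time in s.
With the tool pointing down it reaches from about 0.4 to 0.925 m from the base axis. Payload 4.1 kg.
Tool frame: the origin (TCP) lies on the centre line of the jaws, within the pads' length; the fingertips stand 17 mm ahead of it and the grasp point (between the pads) lies 2 mm behind it; z points along the fingers, y is the direction in which the jaws open and shut (so a half turn about z gives the same grasp; the last joint's range is limited). The gripper opens to 85 mm and grips with 20 to 120 N. Pads are 22 mm wide; open, the fingers measure 114 mm over their backs; the gripper's body (76 mm by 85 mm) begins 54 mm behind the grasp point. The pads swing forward as they close: fully open they stand 13 mm farther back than shut.
Start: joints at [-1.354, 0.398, 0.045, 1.537, -0.019, 1.207, -0.051], TCP at [0.202, 0.618, 0.248] pointing down, gripper open.
Joint ranges: [-2.82, 2.82], [-0.49, 2.23], [-1.37, 1.46], [0, 2.46], [-1.36, 4.5], [0.23, 2], [-2.94, 2.94]. Speed limits (rad/s): [2.57, 2.57, 3.14, 3.14, 3.14, 3.14, 3.14].

### API

Orientations are given as a 3x3 rotation matrix whose columns are the frame's x, y, z axes.
In Python, from station import sensors, viewer, finish_job gives the robot as it stands.
- The arm moves only by the shell command python3 -m handwheel 'ROWS' [FORCE]. ROWS is JSON, a list of rows, each a list of 3 entries, a list of its own where there are three numbers: the shift along the tool's x, y, z in mm, then the turn, a rotation vector about the tool's x, y, z in rad, then the gripper's target within -1 to 1 (shut at 1, half-way at 0, fully open at -1). A call has 1 to 8 rows; each row is the pose to reach, as a shift and turn from the pose commanded when the call began, along the tool's axes at that moment; what a row does not reach only later rows make up. A row lasts 1/12 s, in which the tool goes at most 41.7 mm and 7.16 degrees, less where a joint would pass 70% of its speed; a pose out of reach is approached as far as the arm can. A call with a gripper value outside its range is refused whole. The fingers move at their own pace and stop on an object; FORCE is the grip in N (left out, the last holds). Time passes only in rows, so rows that repeat a pose let the fingers close. It gives the time, the measured TCP pose, the force and the opening at its end, in the units of the state.
- sensors.get_state(): the state, without advancing time (a new reading comes with each control period).
- viewer.get_image(name): name is "scene" or "side" or "wrist"; returns a dict with "pixels" (420x560x3 uint8, red, green, blue), "depth" (420x560 float32, m along the optical axis (not along the pixel's ray), 0 where there is no reading), "vfov" (degrees; the focal length in pixels is half the picture's height over the tangent of half this angle, whatever the lens; pixels are square), "cx", "cy" (the principal point, pixels), "origin" and "attitude" of the camera in the world. Camera axes: x right, y down, z forward; pixel columns grow to the right and rows downward; lengths in m; the calibration is good to about 2 mm. A picture is of the moment at which its call begins.
- finish_job(): hands the job in, once; it reports no verdict.
The state is a dict: "time_s": time; "joint_pos": joint angles; "dq": joint speeds; "joint_efforts": joint torques, N m; "position": TCP position; "eef_rot": TCP orientation; "wrist_force": force on the tool from outside, world axes, zero at the start; "moment": the same for the moment, N m; "grip_width": opening from 0.0 (shut) to 1.0 (fully open).
Only numpy, scipy, OpenCV 4.12 (cv2) and the standard library are available. Lean on these libraries where they do the work, as an engineer would, in place of code of your own. Each camera call takes 0.05 s, during which the arm holds its last target. There are 200 camera calls.

## Working session

There is one attempt and no reset: what is moved stays moved. The work goes in short steps, Python scripts to look and compute and a shell command to move; the robot and the scene stay as the last step left them, time stands still between calls to the robot, and variables do not carry over. Pictures are saved under pics/ and viewed, about 8 in all and at most 12, crops included, and the job is handed in when it is done.

```bash
mkdir -p pics; ls; cat > h.py <<'E'
import numpy as np,cv2
from station import sensors,viewer
def grab(n,f=None):
    d=viewer.get_image(n)
    np.savez('pics/%s.npz'%(f or n),**{k:np.asarray(v) for k,v in d.items()})
    if f: cv2.imwrite('pics/%s.png'%f,d['pixels'][:,:,::-1])
    return d
def pts(d):
    h,w=d['depth'].shape;f=h/2/np.tan(np.radians(d['vfov'])/2)
    v,u=np.mgrid[:h,:w];z=d['depth']
    p=np.stack([(u-d['cx'])/f*z,(v-d['cy'])/f*z,z],-1)
    return p@np.array(d['attitude']).T+np.array(d['origin'])
E
python3 - <<'E'
from h import *
a=grab('scene','scene1');b=grab('side','side1')
for d in(a,b):print(d['vfov'],d['origin'],np.round(d['attitude'],3).tolist())
s=sensors.get_state();print(s)
E
```

```text
pics
51.80016916427078 [ 0.94337047 -0.29167254  0.63482436] [[0.475, 0.639, -0.605], [0.88, -0.332, 0.341], [0.017, -0.694, -0.72]]
44.00529340774204 [0.41802908 0.58260803 0.68425112] [[-0.994, -0.069, 0.086], [-0.11, 0.702, -0.703], [-0.012, -0.708, -0.706]]
{'time_s': 0.1, 'joint_pos': array([-1.35399409,  0.39910006,  0.04504551,  1.5377268 , -0.01870209,
        1.20691036, -0.05069885]), 'dq': array([-0.00242543,  0.00169621,  0.00106277, -0.00471971, -0.0003436 ,
        0.00229802,  0.00066733]), 'joint_efforts': array([ 3.48308677e-03, -4.76266265e+01,  1.37038875e+00, -2.54949224e+01,
        1.19033668e-02,  5.08492216e-03,  4.54420160e-06]), 'position': array([0.20169033, 0.61735983, 0.24739123]), 'eef_rot': array([[-9.50579983e-01,  3.10479501e-01, -4.19045217e-04],
       [ 3.10479761e-01,  9.50578521e-01, -1.67127136e-03],
       [-1.20560115e-04, -1.71878216e-03, -9.99998516e-01]]), 'wrist_force': array([ 0.33559942,  0.22783311, -0.29712392]), 'moment': array([-0.02065751,  0.02733057,  0.0199773 ]), 'grip_width': 1.0038469366262983}
```

View pics/scene1.png

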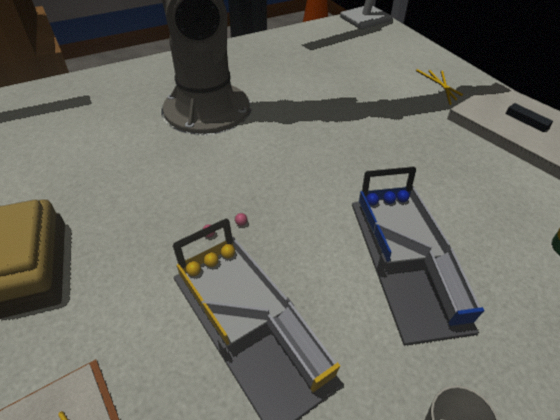

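View pics/side1.png

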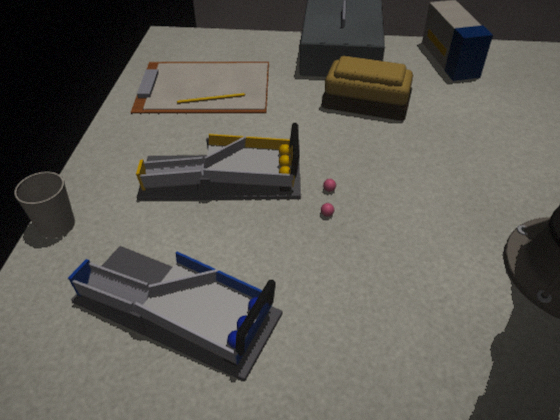

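The scene view shows the yellow handle bar at about (177,243)–(228,225), yellow balls at (193,268), (211,259), (228,250) and the groove's yellow stop at (325,374). Two loose pink balls lie behind the handle, and the blue unit is well off to the side.

```bash
python3 - <<'E'
from h import *
for n,roi in(('scene1',(160,215,360,400)),('side1',(120,110,310,205))):
    d=dict(np.load('pics/%s.npz'%n));P=pts(d);c=d['pixels'].astype(int)
    m=np.zeros(P.shape[:2],bool);m[roi[1]:roi[3],roi[0]:roi[2]]=1;m&=d['depth']>0
    dark=m&(c.max(2)<60)&(P[...,2]>.082)&(P[...,2]<.105)
    q=P[dark];print(n,'bar',len(q),q.mean(0),q.max(0),q.min(0))
    w,v=np.linalg.eigh(np.cov(q[:,:2].T));ax=v[:,1];t=(q[:,:2]-q[:,:2].mean(0))@ax;print(ax,t.min(),t.max(),'mid',q[:,:2].mean(0)+ax*(t.min()+t.max())/2)
    yel=(m&(c[...,0]>110)&(c[...,2]<.45*c[...,0])&(c[...,1]>.5*c[...,0])).astype(np.uint8)
    k,l,st,ce=cv2.connectedComponentsWithStats(yel)
    for i in range(1,k):
        if st[i,4]>25:print(st[i],P[l==i].mean(0))
    pk=((c[...,0]>110)&(c[...,1]<.6*c[...,0])&(c[...,2]>.35*c[...,0])).astype(np.uint8)
    k,l,st,ce=cv2.connectedComponentsWithStats(pk)
    for i in range(1,k):
        if st[i,4]>25:print('pink',st[i],P[l==i].mean(0))
E
```

```text
scene1 bar 419 [ 0.48136271 -0.18552955  0.09517665] [ 0.48999203 -0.13415059  0.10133078] [ 0.47175261 -0.23307207  0.08212114]
[-0.11144455  0.99377065] -0.047831296929645856 0.05158917134621434 mid [ 0.48115331 -0.18366232]
[221 244  12  11 104] [ 0.49683784 -0.15037514  0.0524915 ]
[204 252  12  12 109] [ 0.50013632 -0.18240446  0.05223034]
[186 261  13  12 117] [ 0.50388689 -0.21505714  0.05247829]
[177 264  26  37 118] [ 0.53278684 -0.22968233  0.05747304]
[203 303  24  33 113] [ 0.61792171 -0.22009365  0.06633871]
[314 363  26  20 136] [ 0.76100571 -0.11698324  0.06285093]
pink [236 214   9   8  63] [ 0.41424019 -0.08975382  0.02240795]
side1 bar 222 [ 0.47530861 -0.17117411  0.09548917] [ 0.48595914 -0.12985285  0.10067155] [ 0.46669725 -0.22912537  0.08205518]
[-0.11471507  0.99339844] -0.05816631822064012 0.041235607602316114 mid [ 0.47627971 -0.17958358]
[209 134  34   4  48] [ 0.62193907 -0.23719578  0.05149645]
[246 137  32   3  45] [ 0.54698907 -0.24224415  0.04649731]
[280 144   9   8  57] [ 0.4992981  -0.21055295  0.05090697]
[280 155   9   8  59] [ 0.4956479  -0.17790379  0.05059651]
[136 160   7  14  44] [ 0.76222416 -0.12156098  0.05617863]
[280 166  10   8  59] [ 0.49207551 -0.14546219  0.05114042]
pink [325 179  10   8  59] [ 0.40726588 -0.13807926  0.0328273 ]
pink [323 203  11   9  66] [ 0.40823197 -0.08419971  0.02152199]
```

```bash
cat >> h.py <<'E'
from scipy.spatial.transform import Rotation as R
X=np.array([.9935,.1138,0]);Y=np.array([-.1138,.9935,0]);Z=np.array([0,0,1.])
GRIP=np.array([.479,-.181,.092])
def Rg(th=0): # tool pointing down, jaw axis along handle x, tilted with the tray by th
    R0=np.stack([Y,X,-Z],1)
    return R.from_rotvec(Y*th).as_matrix()@R0
def plan(p,Rt):
    s=sensors.get_state();A=s['eef_rot']
    print('shift',np.round(A.T@(np.array(p)-s['position'])*1e3,1).tolist(),'turn',np.round(R.from_matrix(A.T@Rt).as_rotvec(),3).tolist(),
     't',s['time_s'],'F',np.round(s['wrist_force'],1),'q',np.round(s['joint_pos'],2),'w',round(s['grip_width'],3))
E
python3 -c "
from h import *
print(np.linalg.det(Rg()));plan([.55,.2,.25],Rg());plan(GRIP+[0,0,.13],Rg())"
```

```text
0.9999926900000001
shift [-460.7, -288.6, -2.1] turn [-0.001, 0.001, 1.141] t 0.1 F [ 0.3  0.2 -0.3] q [-1.35  0.4   0.05  1.54 -0.02  1.21 -0.05] w 1.004
shift [-511.5, -672.8, 26.6] turn [-0.001, 0.001, 1.141] t 0.1 F [ 0.3  0.2 -0.3] q [-1.35  0.4   0.05  1.54 -0.02  1.21 -0.05] w 1.004
```

```bash
python3 -m handwheel '[[[-461,-289,0],[0,0,1.141],-0.3],[[-461,-289,0],[0,0,1.141],-0.3],[[-461,-289,0],[0,0,1.141],-0.3],[[-461,-289,0],[0,0,1.141],-0.3],[[-461,-289,0],[0,0,1.141],-0.3],[[-461,-289,0],[0,0,1.141],-0.3],[[-461,-289,0],[0,0,1.141],-0.3],[[-461,-289,0],[0,0,1.141],-0.3]]' 30; python3 -c "
from h import *
plan([.55,.2,.25],Rg());plan(GRIP+[0,0,.13],Rg())"
```

```text
time_s: 0.77
position: [0.4161, 0.3599, 0.2481]
eef_rot: [[-0.246, 0.969, -0.0], [0.969, 0.246, -0.0], [0.0, -0.0, -1.0]]
wrist_force: [1.1, 1.3, 0.1]
grip_width: 0.648
shift [-188.0, 90.4, -1.9] turn [-0.0, -0.0, 0.135] t 0.7667 F [1.1 1.3 0.1] q [-1.09  0.23  0.35  1.79 -0.09  1.14 -0.46] w 0.648
shift [-539.8, -72.3, 26.1] turn [-0.0, -0.0, 0.135] t 0.7667 F [1.1 1.3 0.1] q [-1.09  0.23  0.35  1.79 -0.09  1.14 -0.46] w 0.648
```

```bash
python3 -m handwheel '[[[-188,90,0],[0,0,0.135],-0.3],[[-188,90,0],[0,0,0.135],-0.3],[[-188,90,0],[0,0,0.135],-0.3],[[-188,90,0],[0,0,0.135],-0.3],[[-540,-72,0],[0,0,0.135],-0.3],[[-540,-72,0],[0,0,0.135],-0.3],[[-540,-72,0],[0,0,0.135],-0.3],[[-540,-72,0],[0,0,0.135],-0.3]]'; python3 -c "
from h import *
plan(GRIP+[0,0,.13],Rg())"
```

```text
time_s: 1.43
position: [0.5057, 0.0666, 0.2479]
eef_rot: [[-0.12, 0.993, -0.001], [0.993, 0.12, -0.0], [-0.0, -0.001, -1.0]]
wrist_force: [0.1, -1.2, 0.6]
grip_width: 0.65
shift [-242.7, -56.2, 25.9] turn [-0.001, 0.0, 0.006] t 1.4333 F [ 0.1 -1.2  0.6] q [-0.7   0.17  0.55  1.88 -0.1   1.12  0.  ] w 0.65
```

```bash
python3 -m handwheel '[[[-243,-56,26],[0,0,0],-0.3],[[-243,-56,26],[0,0,0],-0.3],[[-243,-56,26],[0,0,0],-0.3],[[-243,-56,26],[0,0,0],-0.3],[[-243,-56,26],[0,0,0],-0.3],[[-243,-56,26],[0,0,0],-0.3],[[-243,-56,26],[0,0,0],-0.3],[[-243,-56,26],[0,0,0],-0.3]]'; python3 -c "
from h import *
grab('wrist','wrist1');a=grab('scene','scene2')
plan(GRIP+[0,0,.13],Rg())"
```

```text
time_s: 2.1
position: [0.4785, -0.1822, 0.2219]
eef_rot: [[-0.113, 0.994, -0.001], [0.994, 0.113, -0.001], [-0.0, -0.001, -1.0]]
wrist_force: [0.3, 0.6, 0.3]
grip_width: 0.648
shift [-2.5, -1.3, -0.1] turn [-0.0, -0.001, 0.006] t 2.2 F [ 1.  -0.2  0.1] q [-0.34  0.22  0.71  1.91 -0.16  1.07  0.56] w 0.652
```

View pics/wrist1.png

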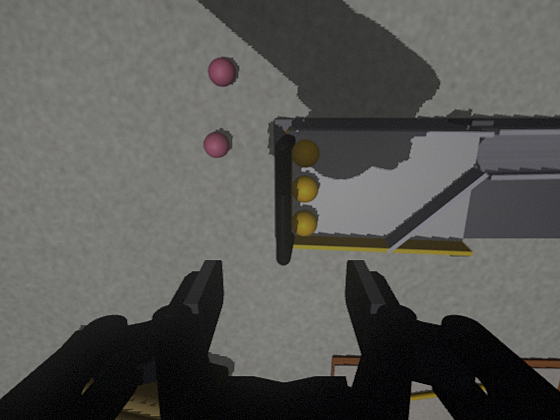

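The wrist view shows the bar vertical at column ~285, rows 135–262, and centred between the fingers (columns 210 and 358). The balls are just right of it and the pink balls well left.

```bash
python3 - <<'E'
from h import *
d=dict(np.load('pics/wrist1.npz'));P=pts(d);c=d['pixels'].astype(int)
m=np.zeros(P.shape[:2],bool);m[110:275,260:300]=1
q=P[m&(P[...,2]>.085)&(P[...,2]<.115)&(d['depth']>0)]
x,y=(q-GRIP)@X,(q-GRIP)@Y
print(len(q),np.percentile(x,[2,50,98]),np.percentile(y,[1,99]),np.percentile(q[:,2],[5,50,95]))
print(np.polyfit(y,x,1))
E
```

```text
1893 [-0.00773711 -0.00205073  0.00336277] [-0.04970745  0.04730223] [0.09300426 0.09626068 0.09790046]
[ 0.00622056 -0.00202015]
```

```bash
sed -i 's/^GRIP=.*/GRIP=np.array([.477,-.182,.092])/' h.py; python3 -m handwheel '[[[-3,-3,35],[0,0,0.005],-0.3],[[-3,-3,70],[0,0,0.005],-0.3],[[-3,-3,100],[0,0,0.005],-0.3],[[-3,-3,120],[0,0,0.005],-0.3],[[-3,-3,131],[0,0,0.005],-0.3],[[-3,-3,131],[0,0,0.005],-0.3],[[-3,-3,131],[0,0,0.005],0.2],[[-3,-3,131],[0,0,0.005],0.4]]' 30; python3 -m handwheel '[[[0,0,0],[0,0,0],0.6],[[0,0,0],[0,0,0],1],[[0,0,0],[0,0,0],1],[[0,0,0],[0,0,0],1],[[0,0,0],[0,0,0],1],[[0,0,0],[0,0,0],1]]' 30; python3 -c "
from h import *
grab('side','side2');grab('wrist','wrist2')
plan(GRIP-[0,0,.002],Rg())"
```

```text
time_s: 2.87
position: [0.4788, -0.1823, 0.0926]
eef_rot: [[-0.116, 0.993, 0.003], [0.993, 0.116, -0.0], [-0.001, 0.003, -1.0]]
wrist_force: [0.2, -0.1, 0.0]
grip_width: 0.38
time_s: 3.37
position: [0.4774, -0.1828, 0.0927]
eef_rot: [[-0.115, 0.993, 0.001], [0.993, 0.115, 0.001], [0.001, 0.001, -1.0]]
wrist_force: [-2.4, 0.3, 5.7]
grip_width: 0.128
shift [0.8, -0.3, 2.7] turn [0.001, -0.001, 0.001] t 3.4667 F [-2.2  0.4  5.9] q [-0.23  0.4   0.63  2.03 -0.33  0.8   0.71] w 0.126
```

View pics/wrist2.png

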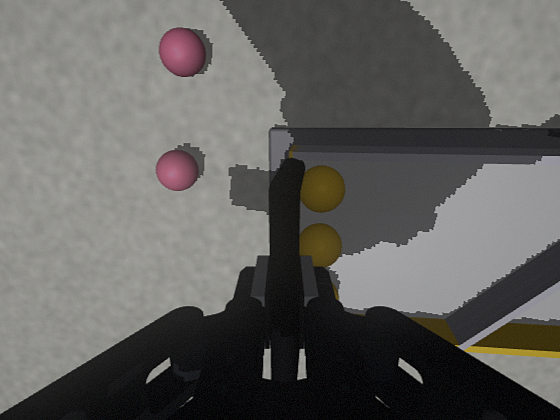

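Grasped: the bar lies between the pads and the opening of 0.126 matches the 12 mm bar. I'll lift along the hinge arc in stages.

```bash
python3 -m handwheel '[[[0,1.9,-6.8],[0.04,0,0],1],[[0,4.1,-13.5],[0.08,0,0],1],[[0,6.6,-20.1],[0.12,0,0],1],[[0,9.4,-26.7],[0.16,0,0],1],[[0,12.3,-33.1],[0.2,0,0],1],[[0,15.6,-39.3],[0.24,0,0],1],[[0,18.2,-44],[0.27,0,0],1],[[0,20.9,-48.5],[0.3,0,0],1]]' 30; python3 -c "
from h import *
grab('side','side3')
def tgt(th):
    h=GRIP+.171*X-.047*Z;return h+R.from_rotvec(Y*th).apply(GRIP-h)
for t in(.3,.4,.48):plan(tgt(t),Rg(t))"
```

```text
time_s: 4.13
position: [0.4986, -0.1803, 0.1406]
eef_rot: [[-0.115, 0.949, -0.294], [0.993, 0.11, -0.035], [-0.001, -0.296, -0.955]]
wrist_force: [-0.5, 0.1, -3.5]
grip_width: 0.127
shift [0.9, -0.3, 0.7] turn [-0.003, 0.002, 0.002] t 4.1833 F [-3.1 -1.2  0.2] q [-0.28  0.55  0.67  1.76 -0.2   1.23  0.57] w 0.123
shift [0.8, 5.2, -16.1] turn [0.097, 0.002, 0.002] t 4.1833 F [-3.1 -1.2  0.2] q [-0.28  0.55  0.67  1.76 -0.2   1.23  0.57] w 0.123
shift [0.8, 10.8, -29.2] turn [0.177, 0.002, 0.002] t 4.1833 F [-3.1 -1.2  0.2] q [-0.28  0.55  0.67  1.76 -0.2   1.23  0.57] w 0.123
```

View pics/side3.png

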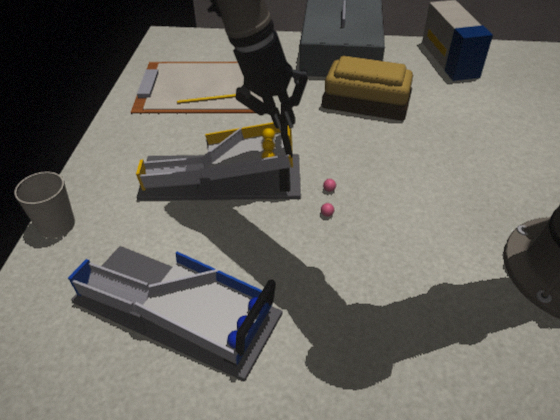

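The tray is tilted with the balls near (267,140) rolling off the back wall. I'll carry on to about 0.48 rad and hold.

```bash
python3 -m handwheel '[[[0,2,-6.5],[0.04,0,0],1],[[0,4.2,-13],[0.08,0,0],1],[[0,6.6,-19.5],[0.12,0,0],1],[[0,9,-25],[0.155,0,0],1],[[0,10.8,-29],[0.18,0,0],1],[[0,10.8,-29],[0.18,0,0],1],[[0,10.8,-29],[0.18,0,0],1],[[0,10.8,-29],[0.18,0,0],1]]' 30; for i in 1 2 3; do python3 -m handwheel '[[[0,0,0],[0,0,0],1],[[0,0,0],[0,0,0],1],[[0,0,0],[0,0,0],1],[[0,0,0],[0,0,0],1],[[0,0,0],[0,0,0],1],[[0,0,0],[0,0,0],1],[[0,0,0],[0,0,0],1],[[0,0,0],[0,0,0],1]]' 30|tail -2; done; python3 -c "
from h import *
d=grab('side','side4');e=grab('scene','scene4')
cv2.imwrite('pics/c4.png',np.hstack([cv2.resize(d['pixels'][90:220,110:330,::-1],None,fx=1.8,fy=1.8),cv2.resize(e['pixels'][200:400,150:370,::-1][:130*200//130],(396,234))]))
def tgt(th):
    h=GRIP+.171*X-.047*Z;return h+R.from_rotvec(Y*th).apply(GRIP-h)
for t in(.48,.3,.15,0):plan(tgt(t),Rg(t))"
```

```text
time_s: 4.85
position: [0.5167, -0.1783, 0.1643]
eef_rot: [[-0.114, 0.882, -0.457], [0.993, 0.101, -0.053], [-0.0, -0.46, -0.888]]
wrist_force: [-0.7, -1.2, -0.9]
grip_width: 0.128
wrist_force: [-2.1, -2.6, 0.8]
grip_width: 0.126
wrist_force: [-1.7, -4.1, 0.6]
grip_width: 0.129
wrist_force: [-2.1, -4.0, 1.8]
grip_width: 0.128
shift [0.8, 0.4, -1.7] turn [-0.0, 0.001, 0.001] t 6.95 F [-2.2 -5.3  0.8] q [-0.27  0.66  0.67  1.58 -0.17  1.46  0.55] w 0.126
shift [0.8, -5.3, 29.7] turn [-0.18, 0.001, 0.001] t 6.95 F [-2.2 -5.3  0.8] q [-0.27  0.66  0.67  1.58 -0.17  1.46  0.55] w 0.126
shift [0.8, -5.6, 56.3] turn [-0.33, 0.001, 0.001] t 6.95 F [-2.2 -5.3  0.8] q [-0.27  0.66  0.67  1.58 -0.17  1.46  0.55] w 0.126
shift [0.8, -2.0, 82.6] turn [-0.48, 0.0, 0.001] t 6.95 F [-2.2 -5.3  0.8] q [-0.27  0.66  0.67  1.58 -0.17  1.46  0.55] w 0.126
```

View pics/c4.png

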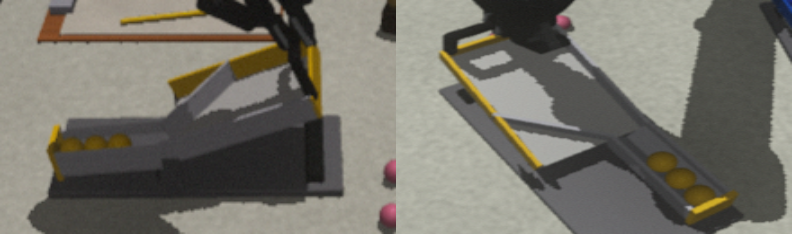

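All three balls lie in the groove (left crop (70,143), (95,143), (120,142)). Now I'll lower the tray along the same arc.

```bash
python3 -m handwheel '[[[0,-2,8],[-0.045,0,0],1],[[0,-3.6,15.8],[-0.09,0,0],1],[[0,-4.8,23.7],[-0.135,0,0],1],[[0,-5.7,31.4],[-0.18,0,0],1],[[0,-6.2,38],[-0.217,0,0],1],[[0,-6.4,44.8],[-0.255,0,0],1],[[0,-6.3,51.5],[-0.293,0,0],1],[[0,-6,58],[-0.33,0,0],1]]' 30; python3 -c "
from h import *
def tgt(th):
    h=GRIP+.171*X-.047*Z;return h+R.from_rotvec(Y*th).apply(GRIP-h)
for t in(.15,.1,.05,0):plan(tgt(t),Rg(t))"
```

```text
time_s: 7.62
position: [0.4854, -0.1818, 0.1155]
eef_rot: [[-0.114, 0.983, -0.145], [0.993, 0.113, -0.017], [-0.0, -0.146, -0.989]]
wrist_force: [0.9, -4.6, -0.8]
grip_width: 0.125
shift [0.7, 0.4, -1.6] turn [0.003, 0.001, 0.001] t 7.6167 F [ 0.9 -4.6 -0.8] q [-0.27  0.47  0.66  1.91 -0.25  1.01  0.62] w 0.125
shift [0.7, -1.8, 7.0] turn [-0.047, 0.001, 0.001] t 7.6167 F [ 0.9 -4.6 -0.8] q [-0.27  0.47  0.66  1.91 -0.25  1.01  0.62] w 0.125
shift [0.7, -3.5, 15.7] turn [-0.097, 0.001, 0.001] t 7.6167 F [ 0.9 -4.6 -0.8] q [-0.27  0.47  0.66  1.91 -0.25  1.01  0.62] w 0.125
shift [0.8, -4.8, 24.5] turn [-0.147, 0.0, 0.001] t 7.6167 F [ 0.9 -4.6 -0.8] q [-0.27  0.47  0.66  1.91 -0.25  1.01  0.62] w 0.125
```

```bash
python3 -m handwheel '[[[0,-1.2,4.3],[-0.025,0,0],1],[[0,-2.2,8.6],[-0.05,0,0],1],[[0,-3.1,13],[-0.075,0,0],1],[[0,-3.9,17.3],[-0.1,0,0],1],[[0,-4.6,21.5],[-0.125,0,0],1],[[0,-5.2,25],[-0.148,0,0],1],[[0,-5.2,25.5],[-0.15,0,0],1],[[0,-5.2,25.5],[-0.15,0,0],1]]' 30; python3 -c "
from h import *
plan(GRIP,Rg())"
```

```text
time_s: 8.28
position: [0.4774, -0.1827, 0.0927]
eef_rot: [[-0.114, 0.994, 0.004], [0.994, 0.114, 0.001], [0.001, 0.004, -1.0]]
wrist_force: [-3.3, -2.3, 8.6]
grip_width: 0.123
shift [0.8, -0.3, 0.7] turn [0.004, -0.001, -0.0] t 8.2833 F [-3.3 -2.3  8.6] q [-0.23  0.4   0.63  2.04 -0.33  0.8   0.71] w 0.123
```

Back at the rest pose with a contact force of about 8 N. I'll open the jaws and rise straight up.

```bash
python3 -m handwheel '[[[0,0,0],[0,0,0],0.7],[[0,0,0],[0,0,0],0.4],[[0,0,0],[0,0,0],0.1],[[0,0,0],[0,0,0],-0.2],[[0,0,0],[0,0,0],-0.3],[[0,0,0],[0,0,0],-0.3],[[0,0,0],[0,0,0],-0.3],[[0,0,0],[0,0,0],-0.3]]' 30|tail -2; python3 -m handwheel '[[[0,0,-10],[0,0,0],-0.3],[[0,0,-30],[0,0,0],-0.3],[[0,0,-60],[0,0,0],-0.3],[[0,0,-100],[0,0,0],-0.3],[[0,0,-130],[0,0,0],-0.3],[[0,0,-150],[0,0,0],-0.3],[[0,0,-150],[0,0,0],-0.3],[[0,0,-150],[0,0,0],-0.3]]'; python3 - <<'E'
from h import *
d=grab('side','side5');e=grab('scene','scene5');w=grab('wrist','wrist5')
cv2.imwrite('pics/c5.png',np.hstack([cv2.resize(d['pixels'][90:220,110:330,::-1],(396,234)),cv2.resize(e['pixels'][200:400,150:370,::-1],(396,360))[:234]]))
# ball positions and bar
for n,d,roi in(('side',d,(120,110,310,205)),('scene',e,(160,200,360,400))):
    P=pts(d);c=d['pixels'].astype(int);m=np.zeros(P.shape[:2],bool);m[roi[1]:roi[3],roi[0]:roi[2]]=1
    yel=(m&(c[...,0]>50)&(c[...,2]<.45*c[...,0])&(c[...,1]>.5*c[...,0])).astype(np.uint8)
    k,l,st,ce=cv2.connectedComponentsWithStats(yel)
    for i in range(1,k):
        if st[i,4]>25:
            q=P[l==i].mean(0)-GRIP;print(n,st[i],np.round([q@X,q@Y,q[2]],3))
P=pts(w);x,y=(P-GRIP)@X,(P-GRIP)@Y;m=(abs(x)<.015)&(abs(y)<.03)&(P[...,2]>.08)&(P[...,2]<.12)&(w['depth']>0)
print('bar',m.sum(),x[m].mean(),np.percentile(P[m][:,2],[5,50,95]))
E
```

```text
wrist_force: [-0.4, 0.2, -0.8]
grip_width: 0.65
time_s: 9.62
position: [0.4767, -0.183, 0.2427]
eef_rot: [[-0.115, 0.993, 0.003], [0.993, 0.115, 0.0], [-0.0, 0.003, -1.0]]
wrist_force: [-0.5, 0.1, -0.4]
grip_width: 0.648
side [131 110 135   3 397] [ 0.213 -0.225 -0.087]
side [209 134  34  12 268] [ 0.141 -0.051 -0.034]
side [245 137  48  24 486] [ 0.049 -0.048 -0.044]
side [136 160  47  31 373] [ 0.259  0.039 -0.035]
scene [177 242  56  63 593] [ 0.023 -0.018 -0.045]
scene [203 303  25  41 221] [ 0.142 -0.056 -0.026]
scene [290 330  50  61 962] [ 0.263  0.03  -0.035]
bar 1053 -0.000136161372499913 [0.09235708 0.09624635 0.09788759]
```

View pics/c5.png

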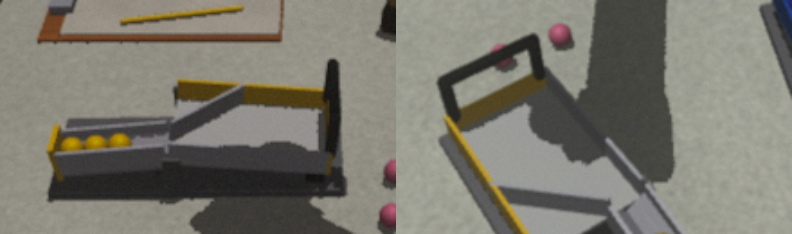

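The tray is back down, with the bar's top at the same height as before. The tray is empty, the three balls are lined up at the stop in the left crop ((72,145), (95,144), (120,143)), and the gripper is clear.

```bash
python3 -c "
from station import finish_job
print(finish_job())"
```

```text
the job is handed in; nothing more can be done
None
```

I gripped the yellow handle, lifted the tray along its hinge arc to about 0.48 rad and held it for about 2 s. I then lowered it to its rest, let go and moved up about 150 mm. The job was handed in at about 9.8 s on the robot's clock.

The last checks, taken after letting go:
- **Tray:** the bar's top read 96 mm above the table, the same as before the lift, so the tray is back on its rest. The pictures show it empty.
- **Balls:** the three balls sit in a row at the groove's yellow stop. I checked this by eye and by the position of the whole yellow blob (balls and stop together), about 26 cm along +x and 3–4 cm along +y. I did not measure each ball's centre separately.
- **Robot:** the gripper is clear of everything, with a wrist force near 0. The highest wrist force I read along the way was about 10 N.

No check failed or disagreed.

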